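Stop the coffee warmer from rocking

ROBOT

A 6-joint arm with a two-finger parallel gripper is mounted at the origin on the work surface. World frame = base frame: x ahead of the robot, y to its left, z up, the work surface at z = 0. Lengths are in m, angles in degrees, forces in N, time in s.
With the tool pointing down it reaches from about 0.375 to 0.975 m from the base axis. Payload 3.8 kg.
Tool frame: the origin (TCP) lies on the centre line of the jaws, within the pads' length; the fingertips stand 11 mm ahead of it and the grasp point (between the pads) lies 8 mm behind it; z points along the fingers, y is the direction in which the jaws open and shut (so a half turn about z gives the same grasp; the last joint's range is limited). The gripper opens to 85 mm and grips with 20 to 120 N. Pads are 22 mm wide; open, the fingers measure 114 mm over their backs; the gripper's body (76 mm by 85 mm) begins 54 mm behind the grasp point. The pads swing forward as they close: fully open they stand 13 mm farther back than shut.
Start: joints at [-65.14, 15.12, 91.902, -0, 72.978, -2.114], TCP at [0.306, -0.602, 0.242] pointing down, gripper open.
Joint ranges: [-150.88, 150.88], [-54.13, 125.18], [17.81, 147.31], [-75.09, 255.09], [0, 152.58], [-146.25, 146.25]. Speed limits (degrees/s): [147.25, 147.25, 180, 180, 180, 180].

INTERFACE

Orientations are given as a 3x3 rotation matrix whose columns are the frame's x, y, z axes.
In Python, from rig import read_state, imaging, hand_in gives the robot as it stands.
- The arm moves only by the tool send_rows, never from a script. Its argument "commands" is a list of rows, each a list of 6 numbers: the shift along the tool's x, y, z normalised to -1 to 1, where 1 is 2 cm, then the turn, a rotation vector about the tool's x, y, z normalised to -1 to 1, where 1 is 0.08 rad. A call has 1 to 8 rows; each row shifts and turns the commanded pose from where the row before left it, along the tool's axes as they then stand; what a row does not reach is not made up. A row lasts 1/8 s, in which the tool goes at most 62.5 mm and 10.7 degrees, less where a joint would pass 70% of its speed; a pose out of reach is approached as far as the arm can. A call with a number of a shift or a turn outside -1 to 1 is refused whole. A call with a gripper value outside its range is refused whole. "hand" is the gripper command: -1 is fully open, 1 is shut, values between are in proportion, set as the call begins (left out, the last holds). The fingers move at their own pace and stop on an object; the grip force is fixed at half the most. Time passes only in rows, so rows that do not move let the fingers close. It gives the time, the measured TCP pose, the force and the opening at its end, in the units of the state.
- read_state(): the state, without advancing time (a new reading comes with each control period).
- imaging.camera(name): name is "scene" or "top" or "wrist"; returns a dict with "pixels" (480x640x3 uint8, red, green, blue), "mtx" (3x3 intrinsics, pixels), "cam_to_world" (4x4, takes a point from camera to world coordinates); the wrist camera has in their place "mount" (4x4, takes a point from camera to tool coordinates, whose origin is the TCP and whose axes are the flange's). Camera axes: x right, y down, z forward; pixel columns grow to the right and rows downward; lengths in m; the calibration is good to about 2 mm. A picture is of the moment at which its call begins: read the wrist's pose just before it. There is no depth.
- hand_in(): hands the job in, once; it reports no verdict.
The state is a dict: "time": time; "qpos": joint angles; "qvel": joint speeds; "joint_efforts": joint torques, N m; "tool_pos": TCP position; "ee_rot": TCP orientation; "ft_force": force on the tool from outside, world axes, zero at the start; "wrist_torque": the same for the moment, N m; "finger_gap": opening from 0.0 (shut) to 1.0 (fully open).
Only numpy, scipy, OpenCV 4.12 (cv2) and the standard library are available. Lean on these libraries where they do the work, as an engineer would, in place of code of your own. Each camera call takes 0.05 s, during which the arm holds its last target. There are 200 camera calls.

TASK

The coffee warmer rocks on its feet: press down on its corner lugs with closed fingertips to find the one that gives, pushing that lug all the way down. Then press the slanting shim lever in front of that lug down flat, and leave the other three shims standing up. Only press: do not lift or shift the warmer, and leave the things around it where they are.

Things in the scene. Friction and masses are not known exactly. Their poses are not given: they have to be found in the camera images.
- mat: flat black rubber mat, 300 (x) by 340 (y) by 4 mm, fixed to the counter; origin at the centre of its underside, on the counter. Its x axis points away from the robot (front = -x, nearer the robot), y to the left. The four feet are fixed on it.
- warmer: low steel coffee warmer, loose, about 1.3 kg: housing 210 (x) by 150 (y) mm with two hot plates, top 78 mm over the counter. Four corner lugs (tabs 40 mm in x, 70 in y, 6 thick) stick out left and right, each on a foot. Origin at its centre, 34 mm over the counter; axes as the mat's. One lug, a different one each time but looking alike, has a short foot and rocks; the other three stand solid.
- lug_front_left (a point): where to press the front left lug: centre of its top face right over its foot, 40 mm over the counter, 45 mm out from the housing's side. A solid lug gives less than 1 mm; the rocking one sinks about 4 mm against a weak spring (3 to 5 N), then stops hard, and comes back up when let go
- lug_front_right (a point): where to press the front right lug: centre of its top face right over its foot, 40 mm over the counter, 45 mm out from the housing's side. A solid lug gives less than 1 mm; the rocking one sinks about 4 mm against a weak spring (3 to 5 N), then stops hard, and comes back up when let go
- lug_rear_left (a point): where to press the rear left lug: centre of its top face right over its foot, 40 mm over the counter, 45 mm out from the housing's side. A solid lug gives less than 1 mm; the rocking one sinks about 4 mm against a weak spring (3 to 5 N), then stops hard, and comes back up when let go
- lug_rear_right (a point): where to press the rear right lug: centre of its top face right over its foot, 40 mm over the counter, 45 mm out from the housing's side. A solid lug gives less than 1 mm; the rocking one sinks about 4 mm against a weak spring (3 to 5 N), then stops hard, and comes back up when let go
- flat_front_left (a point): fixed point where to push the front left shim: middle of its lever's top face once flat, 19 mm over the counter, 48 mm in front (mat -x) of the lug's centre. The lever, 26 mm wide, 60 long, is hinged 14 mm in front of the lug's centre, points to mat -x and at first slants up 45 degrees, tip 62 mm high. Pushed straight down here (2 to 5 N) it goes flat and stays, its cam filling the gap under the lug
- flat_front_right (a point): fixed point where to push the front right shim: middle of its lever's top face once flat, 19 mm over the counter, 48 mm in front (mat -x) of the lug's centre. The lever, 26 mm wide, 60 long, is hinged 14 mm in front of the lug's centre, points to mat -x and at first slants up 45 degrees, tip 62 mm high. Pushed straight down here (2 to 5 N) it goes flat and stays, its cam filling the gap under the lug
- flat_rear_left (a point): fixed point where to push the rear left shim: middle of its lever's top face once flat, 19 mm over the counter, 48 mm in front (mat -x) of the lug's centre. The lever, 26 mm wide, 60 long, is hinged 14 mm in front of the lug's centre, points to mat -x and at first slants up 45 degrees, tip 62 mm high. Pushed straight down here (2 to 5 N) it goes flat and stays, its cam filling the gap under the lug
- flat_rear_right (a point): fixed point where to push the rear right shim: middle of its lever's top face once flat, 19 mm over the counter, 48 mm in front (mat -x) of the lug's centre. The lever, 26 mm wide, 60 long, is hinged 14 mm in front of the lug's centre, points to mat -x and at first slants up 45 degrees, tip 62 mm high. Pushed straight down here (2 to 5 N) it goes flat and stays, its cam filling the gap under the lug
- shim_1 (a joint): angle of one of the four shim levers, 0 = fully raised (slanting up 0.85 rad), 0.85 = flat. This number always belongs to one of the solid corners; at which corner it stands changes each time.
- shim_2 (a joint): angle of one of the four shim levers, 0 = fully raised (slanting up 0.85 rad), 0.85 = flat. This number always belongs to one of the solid corners; at which corner it stands changes each time.
- shim_3 (a joint): angle of one of the four shim levers, 0 = fully raised (slanting up 0.85 rad), 0.85 = flat. This number always belongs to one of the solid corners; at which corner it stands changes each time.
- shim_4 (a joint): angle of one of the four shim levers, 0 = fully raised (slanting up 0.85 rad), 0.85 = flat. This number always belongs to the corner that rocks; at which corner it stands changes each time.
- mug: white mug, 80 mm wide, 95 mm high, bystander; origin at the centre of its underside
- jar: amber coffee jar, 72 mm wide, 120 mm high, bystander; origin at the centre of its underside
- carton: cardboard carton 110 x 70 x 60 mm, bystander; origin at the centre of its underside
- spoon: spoon lying on the counter, bystander; origin on the counter below its middle
Things that resemble listed ones, but are neither listed nor needed, are in the scene too. What is shaped like the part that bears shim_3 but blue, purple or yellow is not meant.

How it is judged:
By the outcome, as a careful person would: the job done as asked, in the order asked, and still so for the second after the job is handed in, with the robot touching nothing.
It also fails if it takes over 48 s, if anything falls off the work surface, if the arm or the gripper's body presses on something with over 40 N, if the wrist force passes 120 N, or if a joint passes its speed limit or range.

## Working session

There is one attempt and no reset: what is moved stays moved. The work goes in short steps, Python scripts to look and compute and a tool call to move; the robot and the scene stay as the last step left them, time stands still between calls to the robot, and variables do not carry over. Pictures are saved under pics/ and viewed, about 8 in all and at most 12, crops included, and the job is handed in when it is done.

Besides the shell and the picture viewer there is one more tool, called by a JSON object that holds its "api" and its "payload", one argument or row to a line. send_rows: Moves the arm, as the interface text tells. Scaled input: -1 to 1 covers 2 cm each way for a shift and 0.08 rad each way for a turn. Its arguments: {"type":"object","properties":{"commands":{"type":"array","items":{"type":"array","items":{"type":"number"}}},"hand":{"type":"number"}},"required":["commands"]}

```bash
mkdir -p pics
python3 - <<'E'
from rig import read_state, imaging
import cv2,numpy as np
for n in("scene","top"):
    c=imaging.camera(n); cv2.imwrite(f"pics/{n}0.png",c["pixels"][:,:,::-1]); np.savez(f"{n}0.npz",**c)
    print(n,c["mtx"].round(1).tolist(),c["cam_to_world"].round(4).tolist())
s=read_state();print({k:np.round(v,3).tolist() for k,v in s.items()})
E
```

```text
scene [[490.3, 0.0, 318.1], [0.0, 490.3, 232.9], [0.0, 0.0, 1.0]] [[0.5515, 0.7185, -0.4239, 1.0867], [0.834, -0.4657, 0.2957, -0.3353], [0.015, -0.5166, -0.8561, 1.028], [0.0, 0.0, 0.0, 1.0]]
top [[603.9, 0.0, 317.9], [0.0, 603.9, 245.1], [0.0, 0.0, 1.0]] [[-0.0234, -0.9867, 0.1607, 0.3867], [-0.9997, 0.0232, -0.0031, 0.0023], [-0.0007, -0.1607, -0.987, 1.3508], [0.0, 0.0, 0.0, 1.0]]
{'time': 0.1, 'qpos': [-65.138, 15.166, 91.976, -0.0, 72.977, -2.116], 'qvel': [0.038, 0.032, -0.154, 0.037, 0.098, 0.033], 'joint_efforts': [0.0, -51.67, -36.859, -0.0, 0.006, -0.0], 'tool_pos': [0.306, -0.601, 0.241], 'ee_rot': [[0.891, 0.454, -0.001], [0.454, -0.891, 0.002], [0.0, -0.002, -1.0]], 'ft_force': [-0.225, -0.444, -0.611], 'wrist_torque': [-0.021, 0.012, -0.036], 'finger_gap': 1.001}
```

View pics/top0.png

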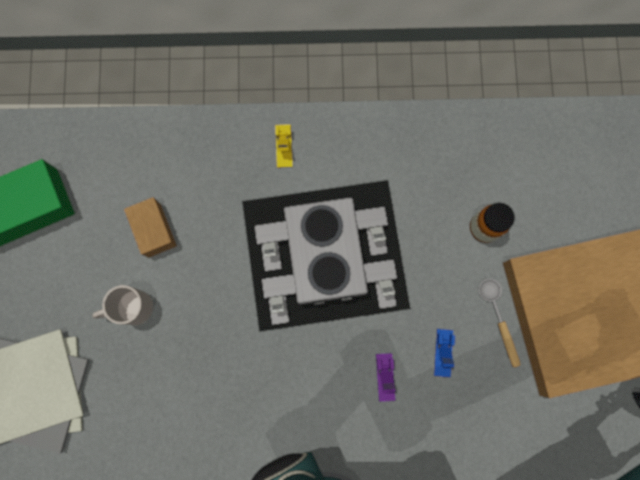

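View pics/scene0.png

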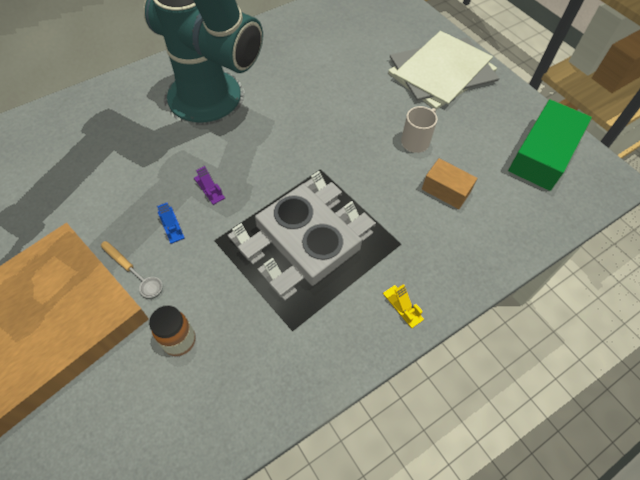

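Top view: black mat with corners near (243,201), (387,181), (409,309), (261,330). The warmer is on it, with lugs at about RL (271,233), RR (372,218), FL (280,286), FR (380,271), and grey levers in front of each. The blue, purple and yellow copies lie off the mat and are not meant. Next I'll measure the mat quad and the lug faces.

```bash
cat > h.py <<'E'
import numpy as np,cv2
def ray(c,uv,z):
    K,T=c["mtx"],c["cam_to_world"]
    d=T[:3,:3]@np.linalg.solve(K,[uv[0],uv[1],1.]); o=T[:3,3]
    return (o+d*(z-o[2])/d[2])
def proj(c,p):
    T=np.linalg.inv(c["cam_to_world"]); q=c["mtx"]@(T[:3,:3]@np.asarray(p)+T[:3,3]); return q[:2]/q[2]
E
python3 - <<'E'
from h import *
for n,roi in(("top",(225,165,430,345)),("scene",(205,160,410,335))):
    c=np.load(n+"0.npz"); g=c["pixels"].max(2); m=np.zeros_like(g)
    x0,y0,x1,y1=roi; m[y0:y1,x0:x1]=(g[y0:y1,x0:x1]<45)*255
    m=cv2.morphologyEx(m,cv2.MORPH_OPEN,np.ones((2,2)))
    cs,_=cv2.findContours(m,0,2); 
    k=max(cs,key=cv2.contourArea); hull=cv2.convexHull(k)
    w=np.array([ray(c,p,0.004)[:2] for p in hull[:,0]],np.float32)
    r=cv2.minAreaRect(w*1000); print(n,"mat mm",np.round(r[0],1),np.round(r[1],1),round(r[2],2))
    x0,y0,x1,y1=roi; crop=c["pixels"][y0:y1,x0:x1,::-1]
    cv2.imwrite(f"pics/{n}_crop.png",cv2.resize(crop,None,fx=3.3,fy=3.3,interpolation=cv2.INTER_CUBIC))
E
```

```text
top mat mm [583.  -18.9] [294.3 333.9] 7.12
scene mat mm [471.  -12.8] [14.8 42.3] 29.18
```

View pics/top_crop.png

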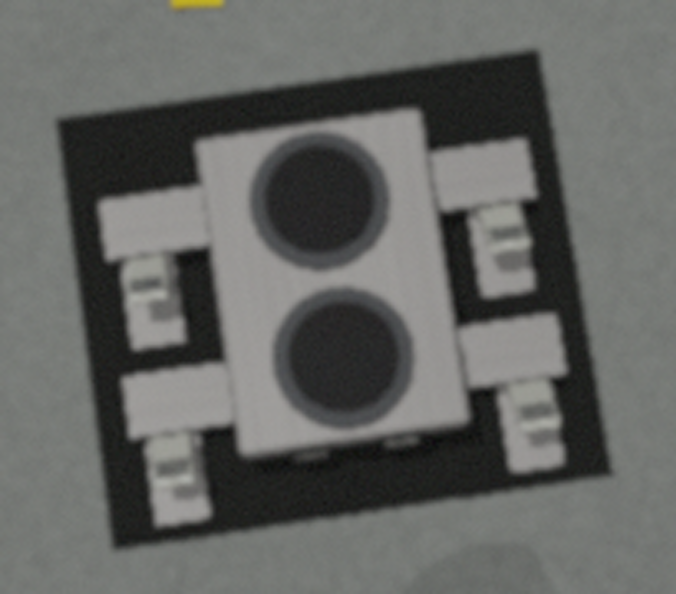

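View pics/scene_crop.png

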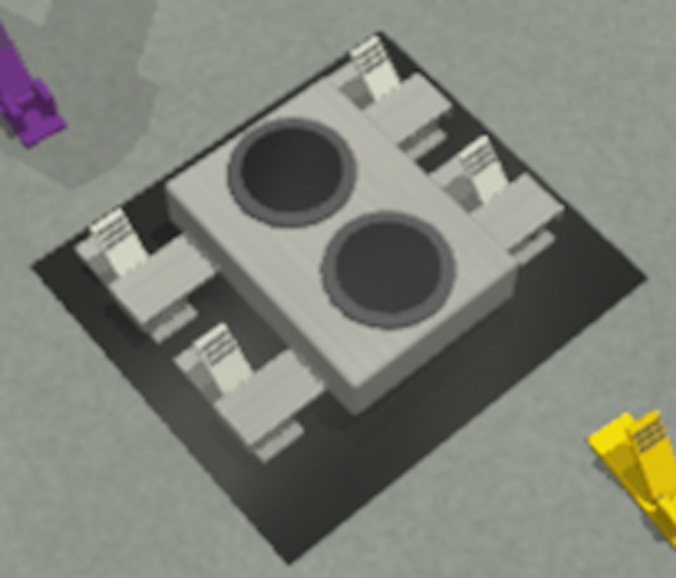

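Run:
```python
from h import *
c=np.load("top0.npz"); s=np.load("scene0.npz")
P=lambda x,y:((x+.5)/3.3-.5+225,(y+.5)/3.3-.5+165)
S=lambda x,y:((x+.5)/3.3-.5+205,(y+.5)/3.3-.5+160)
a=np.deg2rad(7.12); R=np.array([[np.cos(a),-np.sin(a)],[np.sin(a),np.cos(a)]]); O=np.array([.583,-.0189])
mc=np.array([ray(c,P(*p),.004)[:2] for p in((58,120),(538,50),(610,473),(115,547))]);print("mat corners",((mc-O)@R*1000).round(1).tolist(),mc.mean(0).round(4))
L=dict(RL=((98,200),(106,261)),RR=((528,139),(537,201)),FL=((122,377),(129,438)),FR=((556,314),(567,375)))
for k,v in L.items():
    w=np.array([ray(c,P(*p),.040)[:2] for p in v]); print(k,"len",np.linalg.norm(w[0]-w[1]).round(4),"mat frame mid outer",((w.mean(0)-O)@R*1000).round(1))
h=np.array([ray(c,P(*p),.078)[:2] for p in((196,140),(418,110),(470,422),(240,456))]);print("housing",((h-O)@R*1000).round(1).tolist())
# scene: outer lug corners  (rear first)
L=dict(RL=((563,208),(508,252)),)
L=dict(RL=((563,208),(525,171)),FL=((451,113),(416,74)),RR=((263,441),(217,400)),FR=((152,322),(110,284)))
for k,v in L.items():
    w=np.array([ray(s,S(*p),.040)[:2] for p in v]); print(k,"len",np.linalg.norm(w[0]-w[1]).round(4),"scene",((w-O)@R*1000).round(1).tolist())
m=np.array([ray(s,S(*p),.004)[:2] for p in((34,266),(380,32),(647,277),(289,565))]);print("scene mat",((m-O)@R*1000).round(1).tolist())
```

```text
mat corners [[151.3, 170.1], [151.7, -167.1], [-145.2, -166.5], [-145.1, 169.7]] [ 0.586 -0.017]
RL len 0.0419 mat frame mid outer [ 62.7 147.3]
RR len 0.0428 mat frame mid outer [  61.1 -144.1]
FL len 0.0406 mat frame mid outer [-57.  147.5]
FR len 0.0412 mat frame mid outer [ -58.1 -143.6]
housing [[105.8, 75.7], [104.4, -71.0], [-102.6, -72.0], [-102.4, 76.5]]
RL len 0.0411 scene [[83.7, 146.0], [42.6, 147.0]]
FL len 0.0444 scene [[-31.2, 140.3], [-75.4, 144.3]]
RR len 0.0437 scene [[87.1, -134.0], [43.7, -138.9]]
FR len 0.0434 scene [[-32.3, -136.8], [-75.5, -141.2]]
scene mat [[-143.0, -166.1], [-145.0, 168.8], [152.7, 170.6], [154.1, -167.5]]
```

{"api": "send_rows", "payload": {
  "commands": [
    [0,0,0,0,0,0.87],
    [0,0,0,0,0,0.87],
    [0,0,0,0,0,0.87],
    [0,0,0,0,0,0.87],
    [0,0,0,0,0,0.86],
    [0,0,0,0,0,0]
  ],
  "hand": 1
}}

```text
time: 0.85
tool_pos: [0.306, -0.6012, 0.2416]
ee_rot: [[0.992, 0.124, -0.0], [0.124, -0.992, 0.001], [-0.0, -0.001, -1.0]]
ft_force: [-0.2, -0.7, -0.2]
finger_gap: -0.004
```

```bash
cat >> h.py <<'E'
a=np.deg2rad(7.12); R=np.array([[np.cos(a),-np.sin(a)],[np.sin(a),np.cos(a)]]); O=np.array([.583,-.0189])+R@[.0028,.0016]
PT={}
for i,x in(("F",-.06),("R",.06)):
    for j,y in(("L",.12),("R",-.12)):
        PT["lug"+i+j]=np.r_[O+R@[x,y],.040]; PT["flat"+i+j]=np.r_[O+R@[x-.048,y],.019]
def go(name,tipz):
    from rig import read_state
    s=read_state(); p=PT[name].copy(); t=np.r_[p[:2],tipz+.011]
    d=np.array(s["ee_rot"]).T@(t-np.array(s["tool_pos"]))
    print(name,"pos",np.round(s["tool_pos"],4),"target",t.round(4),"units",(d/.02).round(2),"F",np.round(s["ft_force"],1),"gap",round(s["finger_gap"],2))
E
python3 - <<'E'
from h import *
from rig import read_state
print({k:(v.round(3).tolist(),round(float(np.hypot(*v[:2])),3)) for k,v in PT.items()}); print(np.round(read_state()["ee_rot"],3))
go("lugFR",.1)
E
```

```text
{'lugFL': ([0.511, 0.095, 0.04], 0.52), 'flatFL': ([0.464, 0.089, 0.019], 0.472), 'lugFR': ([0.541, -0.143, 0.04], 0.56), 'flatFR': ([0.493, -0.149, 0.019], 0.515), 'lugRL': ([0.63, 0.11, 0.04], 0.64), 'flatRL': ([0.583, 0.104, 0.019], 0.592), 'lugRR': ([0.66, -0.129, 0.04], 0.672), 'flatRR': ([0.612, -0.135, 0.019], 0.627)}
[[ 0.992  0.124 -0.   ]
 [ 0.124 -0.992  0.001]
 [-0.    -0.001 -1.   ]]
lugFR pos [ 0.306  -0.6012  0.2416] target [ 0.5409 -0.1435  0.111 ] units [ 14.49 -21.25   6.55] F [-0.2 -0.7 -0.2] gap -0.0
```

{"api": "send_rows", "payload": {
  "commands": [
    [0.65,-1,0,0,0,0],
    [0.65,-1,0,0,0,0],
    [0.65,-1,0,0,0,0],
    [0.65,-1,0,0,0,0],
    [0.65,-1,0,0,0,0],
    [0.65,-1,0,0,0,0],
    [0.65,-1,0,0,0,0],
    [0.65,-1,0,0,0,0]
  ]
}}

```text
time: 1.85
tool_pos: [0.3904, -0.4285, 0.2423]
ee_rot: [[0.992, 0.123, 0.0], [0.123, -0.992, -0.0], [0.0, 0.0, -1.0]]
ft_force: [0.6, -0.6, 0.5]
finger_gap: -0.002
```

{"api": "send_rows", "payload": {
  "commands": [
    [0.65,-1,0,0,0,0],
    [0.65,-1,0,0,0,0],
    [0.65,-1,0,0,0,0],
    [0.65,-1,0,0,0,0],
    [0.65,-1,0,0,0,0],
    [0.65,-1,0,0,0,0],
    [0.65,-1,0.5,0,0,0],
    [0.65,-1,0.5,0,0,0]
  ]
}}

```text
time: 2.85
tool_pos: [0.4737, -0.257, 0.2223]
ee_rot: [[0.992, 0.123, 0.001], [0.123, -0.992, -0.0], [0.001, 0.0, -1.0]]
ft_force: [1.1, -0.8, -0.4]
finger_gap: -0.003
```

{"api": "send_rows", "payload": {
  "commands": [
    [0.8,-1,1,0,0,0],
    [0.8,-1,1,0,0,0],
    [0.8,-1,1,0,0,0],
    [0.8,-1,1,0,0,0],
    [0.6,-1,1,0,0,0],
    [0.3,-0.25,0.5,0,0,0],
    [0,0,0,0,0,0],
    [0,0,0,0,0,0]
  ]
}}

```text
time: 3.85
tool_pos: [0.542, -0.1447, 0.1131]
ee_rot: [[0.992, 0.123, 0.001], [0.123, -0.992, -0.001], [0.001, 0.001, -1.0]]
ft_force: [-0.8, -0.7, -0.9]
finger_gap: -0.0
```

Run:
```python
from h import *
from rig import *
go("lugFR",.043)
s=read_state()
c=imaging.camera("wrist"); T=np.eye(4);T[:3,:3]=s["ee_rot"];T[:3,3]=s["tool_pos"]
c=dict(mtx=c["mtx"],cam_to_world=T@c["mount"],pixels=c["pixels"])
im=c["pixels"][:,:,::-1].copy()
for k in("lugFR","flatFR","lugRR","flatRR"):
    u=proj(c,PT[k]); print(k,u.round()); cv2.circle(im,tuple(int(v) for v in u),4,(0,0,255),-1)
cv2.imwrite("pics/w1.png",im)
```

```text
lugFR pos [ 0.542  -0.1447  0.1131] target [ 0.5409 -0.1435  0.054 ] units [-0.05 -0.07  2.96] F [-0.8 -0.7 -0.9] gap -0.0
lugFR [320. 258.]
flatFR [320. 309.]
lugRR [319.  42.]
flatRR [320. 136.]
```

View pics/w1.png

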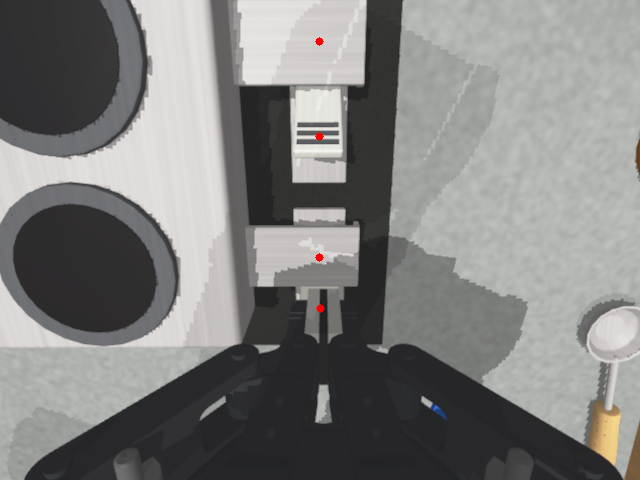

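The wrist view confirms the projected points: lug FR (320,258) over its foot, lever RR at (320,136). I'll press FR carefully.

{"api": "send_rows", "payload": {
  "commands": [
    [-0.05,-0.07,1,0,0,0],
    [0,0,1,0,0,0],
    [0,0,0.8,0,0,0],
    [0,0,0,0,0,0],
    [0,0,0,0,0,0]
  ]
}}

```text
time: 4.53
tool_pos: [0.541, -0.1432, 0.057]
ee_rot: [[0.992, 0.123, 0.001], [0.123, -0.992, -0.0], [0.001, 0.001, -1.0]]
ft_force: [0.1, -0.4, 0.6]
finger_gap: 0.002
```

{"api": "send_rows", "payload": {
  "commands": [
    [0,0,0.1,0,0,0],
    [0,0,0.1,0,0,0],
    [0,0,0,0,0,0]
  ]
}}

```text
time: 4.9
tool_pos: [0.5404, -0.1427, 0.0523]
ee_rot: [[0.992, 0.123, -0.0], [0.123, -0.992, -0.0], [-0.0, 0.0, -1.0]]
ft_force: [-0.6, 0.1, 0.0]
finger_gap: 0.001
```

{"api": "send_rows", "payload": {
  "commands": [
    [0,0,0.1,0,0,0],
    [0,0,0,0,0,0]
  ]
}}

```text
time: 5.15
tool_pos: [0.5407, -0.1429, 0.051]
ee_rot: [[0.992, 0.123, 0.0], [0.123, -0.992, -0.0], [0.0, 0.0, -1.0]]
ft_force: [-1.1, -0.2, 5.4]
finger_gap: -0.001
```

{"api": "send_rows", "payload": {
  "commands": [
    [0,0,0.1,0,0,0],
    [0,0,0,0,0,0]
  ]
}}

```text
time: 5.4
tool_pos: [0.5407, -0.1429, 0.0509]
ee_rot: [[0.992, 0.123, -0.0], [0.123, -0.992, -0.0], [-0.0, 0.0, -1.0]]
ft_force: [-6.4, 2.5, 16.7]
finger_gap: 0.002
```

FR is solid: 17 N with no travel. Next is RR.

{"api": "send_rows", "payload": {
  "commands": [
    [0,0,-1,0,0,0],
    [0,0,-1,0,0,0],
    [1,0,-0.3,0,0,0],
    [1,0,0,0,0,0],
    [1,0,0,0,0,0],
    [1,0,0,0,0,0],
    [1,0,0,0,0,0],
    [1,0,0,0,0,0]
  ]
}}

```text
time: 6.4
tool_pos: [0.66, -0.1278, 0.094]
ee_rot: [[0.992, 0.123, -0.0], [0.123, -0.992, 0.0], [-0.0, -0.0, -1.0]]
ft_force: [-0.5, 0.3, 0.8]
finger_gap: -0.001
```

{"api": "send_rows", "payload": {
  "commands": [
    [0,0,0,0,0,0],
    [0,0,1,0,0,0],
    [0,0,0.9,0,0,0],
    [0,0,0,0,0,0],
    [0,0,0,0,0,0]
  ]
}}

```text
time: 7.02
tool_pos: [0.6589, -0.128, 0.0557]
ee_rot: [[0.992, 0.123, -0.001], [0.123, -0.992, 0.0], [-0.001, -0.0, -1.0]]
ft_force: [0.2, -0.3, -0.1]
finger_gap: -0.003
```

```bash
python3 -c "
from h import *
go('lugRR',.040)"
```

```text
lugRR pos [ 0.6589 -0.128   0.0557] target [ 0.66   -0.1286  0.051 ] units [0.05 0.04 0.24] F [ 0.2 -0.3 -0.1] gap -0.0
```

{"api": "send_rows", "payload": {
  "commands": [
    [0,0,0.15,0,0,0],
    [0,0,0.15,0,0,0],
    [0,0,0,0,0,0]
  ]
}}

```text
time: 7.4
tool_pos: [0.66, -0.1281, 0.0511]
ee_rot: [[0.992, 0.123, 0.001], [0.123, -0.992, -0.0], [0.001, 0.0, -1.0]]
ft_force: [-0.7, -0.6, 2.5]
finger_gap: 0.003
```

{"api": "send_rows", "payload": {
  "commands": [
    [0,0,0.1,0,0,0],
    [0,0,0,0,0,0]
  ]
}}

```text
time: 7.65
tool_pos: [0.66, -0.1281, 0.051]
ee_rot: [[0.992, 0.123, 0.001], [0.123, -0.992, -0.0], [0.001, 0.0, -1.0]]
ft_force: [-5.6, 0.5, 12.9]
finger_gap: -0.001
```

RR is solid too. Next is RL, passing over the housing.

{"api": "send_rows", "payload": {
  "commands": [
    [0,0,-1,0,0,0],
    [0,0,-1,0,0,0],
    [0,0,-1,0,0,0],
    [0,-1,-0.2,0,0,0],
    [0,-1,0,0,0,0],
    [0,-1,0,0,0,0],
    [0,-1,0,0,0,0],
    [0,-1,0,0,0,0]
  ]
}}

```text
time: 8.65
tool_pos: [0.6465, -0.0269, 0.1116]
ee_rot: [[0.992, 0.124, -0.001], [0.124, -0.992, 0.0], [-0.001, -0.0, -1.0]]
ft_force: [-0.9, 0.3, 0.3]
finger_gap: 0.002
```

{"api": "send_rows", "payload": {
  "commands": [
    [0,-1,0,0,0,0],
    [0,-1,0,0,0,0],
    [0,-1,0,0,0,0],
    [0,-1,0,0,0,0],
    [0,-1,0,0,0,0],
    [0,-1,0,0,0,0],
    [0,-1,0,0,0,0],
    [0,0,0,0,0,0]
  ]
}}

```text
time: 9.65
tool_pos: [0.6297, 0.1118, 0.1123]
ee_rot: [[0.992, 0.125, -0.0], [0.125, -0.992, 0.0], [-0.0, -0.0, -1.0]]
ft_force: [0.2, -0.1, 0.4]
finger_gap: 0.004
```

{"api": "send_rows", "payload": {
  "commands": [
    [0,0,1,0,0,0],
    [0,0,1,0,0,0],
    [0,0,0.9,0,0,0],
    [0,0,0,0,0,0],
    [0,0,0,0,0,0]
  ]
}}

```text
time: 10.28
tool_pos: [0.6299, 0.1099, 0.054]
ee_rot: [[0.992, 0.123, -0.0], [0.123, -0.992, 0.0], [-0.0, -0.0, -1.0]]
ft_force: [-0.3, 0.4, 1.4]
finger_gap: 0.004
```

```bash
python3 -c "
from h import *
go('lugRL',.040)"
```

```text
lugRL pos [0.6299 0.1099 0.054 ] target [0.6302 0.1095 0.051 ] units [0.01 0.02 0.15] F [-0.3  0.4  1.4] gap 0.0
```

{"api": "send_rows", "payload": {
  "commands": [
    [0,0,0.1,0,0,0],
    [0,0,0.1,0,0,0],
    [0,0,0,0,0,0]
  ]
}}

```text
time: 10.65
tool_pos: [0.6303, 0.1102, 0.0511]
ee_rot: [[0.992, 0.123, 0.001], [0.123, -0.992, 0.0], [0.001, 0.0, -1.0]]
ft_force: [-0.8, 0.3, 3.3]
finger_gap: 0.003
```

{"api": "send_rows", "payload": {
  "commands": [
    [0,0,0.1,0,0,0],
    [0,0,0,0,0,0]
  ]
}}

```text
time: 10.9
tool_pos: [0.6304, 0.1103, 0.0494]
ee_rot: [[0.992, 0.123, 0.001], [0.123, -0.992, 0.0], [0.001, -0.0, -1.0]]
ft_force: [-1.5, -0.5, 7.7]
finger_gap: -0.002
```

{"api": "send_rows", "payload": {
  "commands": [
    [0,0,0.1,0,0,0],
    [0,0,0,0,0,0]
  ]
}}

```text
time: 11.15
tool_pos: [0.6305, 0.1103, 0.0476]
ee_rot: [[0.992, 0.123, 0.001], [0.123, -0.992, 0.0], [0.001, -0.0, -1.0]]
ft_force: [-2.0, -0.0, 7.9]
finger_gap: -0.001
```

{"api": "send_rows", "payload": {
  "commands": [
    [0,0,0.1,0,0,0],
    [0,0,0,0,0,0]
  ]
}}

```text
time: 11.4
tool_pos: [0.6306, 0.1103, 0.0471]
ee_rot: [[0.992, 0.123, 0.001], [0.123, -0.992, 0.0], [0.001, -0.0, -1.0]]
ft_force: [-5.0, -0.3, 14.4]
finger_gap: 0.003
```

RL gives about 4 mm and then stops hard, so it's the rocker. I'll press a little more to make sure it's fully down, then go up and over to its lever.

{"api": "send_rows", "payload": {
  "commands": [
    [0,0,0.05,0,0,0],
    [0,0,0,0,0,0],
    [0,0,0,0,0,0]
  ]
}}

```text
time: 11.78
tool_pos: [0.6306, 0.1104, 0.047]
ee_rot: [[0.992, 0.123, 0.001], [0.123, -0.992, 0.0], [0.001, 0.0, -1.0]]
ft_force: [-7.5, -1.3, 19.6]
finger_gap: 0.002
```

{"api": "send_rows", "payload": {
  "commands": [
    [0,0,-0.2,0,0,0],
    [0,0,-1,0,0,0],
    [0,0,-1,0,0,0],
    [-0.8,0,-0.3,0,0,0],
    [-0.8,0,0,0,0,0],
    [-0.8,0,0,0,0,0],
    [0,0,0,0,0,0],
    [0,0,0,0,0,0]
  ]
}}

```text
time: 12.78
tool_pos: [0.5821, 0.1043, 0.093]
ee_rot: [[0.992, 0.123, -0.0], [0.123, -0.992, 0.0], [-0.0, -0.0, -1.0]]
ft_force: [0.3, 1.0, 0.7]
finger_gap: 0.002
```

```bash
python3 -c "
from h import *
go('flatRL',.019)"
```

```text
flatRL pos [0.5821 0.1043 0.093 ] target [0.5826 0.1036 0.03  ] units [0.02 0.04 3.15] F [0.3 1.  0.7] gap 0.0
```

{"api": "send_rows", "payload": {
  "commands": [
    [0,0,0.7,0,0,0],
    [0,0,0.5,0,0,0],
    [0,0,0.5,0,0,0],
    [0,0,0.4,0,0,0],
    [0,0,0.4,0,0,0],
    [0,0,0,0,0,0]
  ]
}}

```text
time: 13.52
tool_pos: [0.5816, 0.1042, 0.0422]
ee_rot: [[0.992, 0.123, -0.002], [0.123, -0.992, -0.0], [-0.002, 0.0, -1.0]]
ft_force: [0.0, 0.4, -0.2]
finger_gap: -0.001
```

{"api": "send_rows", "payload": {
  "commands": [
    [0,0,0.3,0,0,0],
    [0,0,0.2,0,0,0],
    [0,0,0,0,0,0]
  ]
}}

```text
time: 13.9
tool_pos: [0.582, 0.1042, 0.0329]
ee_rot: [[0.992, 0.123, -0.0], [0.123, -0.992, -0.0], [-0.0, -0.0, -1.0]]
ft_force: [-0.2, -1.1, -0.3]
finger_gap: 0.0
```

{"api": "send_rows", "payload": {
  "commands": [
    [0,0,0.1,0,0,0],
    [0,0,0.1,0,0,0],
    [0,0,0,0,0,0]
  ]
}}

```text
time: 14.28
tool_pos: [0.5822, 0.1043, 0.0299]
ee_rot: [[0.992, 0.123, -0.0], [0.123, -0.992, -0.0], [-0.0, 0.0, -1.0]]
ft_force: [-2.4, -0.8, 6.0]
finger_gap: 0.002
```

{"api": "send_rows", "payload": {
  "commands": [
    [0,0,0.08,0,0,0],
    [0,0,0,0,0,0]
  ]
}}

```text
time: 14.52
tool_pos: [0.5822, 0.1043, 0.0297]
ee_rot: [[0.992, 0.123, -0.001], [0.123, -0.992, -0.0], [-0.001, 0.0, -1.0]]
ft_force: [-6.7, -0.9, 15.3]
finger_gap: -0.003
```

The lever is flat: a hard stop with the tip at 19 mm. I'll retract straight up and look.

{"api": "send_rows", "payload": {
  "commands": [
    [0,0,-0.2,0,0,0],
    [0,0,-0.6,0,0,0],
    [0,0,-1,0,0,0],
    [0,0,-1,0,0,0],
    [0,0,-1,0,0,0],
    [0,0,-1,0,0,0],
    [0,0,-1,0,0,0],
    [0,0,-1,0,0,0]
  ]
}}

```text
time: 15.52
tool_pos: [0.5823, 0.1043, 0.1651]
ee_rot: [[0.992, 0.123, 0.0], [0.123, -0.992, 0.0], [0.0, -0.0, -1.0]]
ft_force: [0.2, 1.1, 0.5]
finger_gap: -0.0
```

{"api": "send_rows", "payload": {
  "commands": [
    [-1,0,-1,0,0,0],
    [-1,0,-1,0,0,0],
    [-1,0,-1,0,0,0],
    [-1,0,0,0,0,0],
    [-1,0,0,0,0,0],
    [-1,0,0,0,0,0],
    [0,0,0,0,0,0],
    [0,0,0,0,0,0]
  ]
}}

```text
time: 16.52
tool_pos: [0.4638, 0.0895, 0.2243]
ee_rot: [[0.992, 0.123, 0.001], [0.123, -0.992, 0.0], [0.001, -0.0, -1.0]]
ft_force: [0.2, 0.5, -0.4]
finger_gap: -0.0
```

Run:
```python
from h import *
from rig import *
im=[]
for n,(x0,y0,x1,y1) in(("scene",(205,160,410,335)),("top",(225,165,430,340))):
    c=imaging.camera(n); old=np.load(n+"0.npz")["pixels"]
    for p in (old,c["pixels"]): im.append(cv2.resize(p[y0:y1,x0:x1,::-1],None,fx=1.9,fy=1.7))
    d=cv2.absdiff(old,c["pixels"]).max(2)
    cv2.imwrite(f"pics/{n}_end.png",c["pixels"][:,:,::-1])
cv2.imwrite("pics/end.png",np.vstack([np.hstack(im[:2]),np.hstack(im[2:])]))
```

```text
(no output)
```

View pics/end.png

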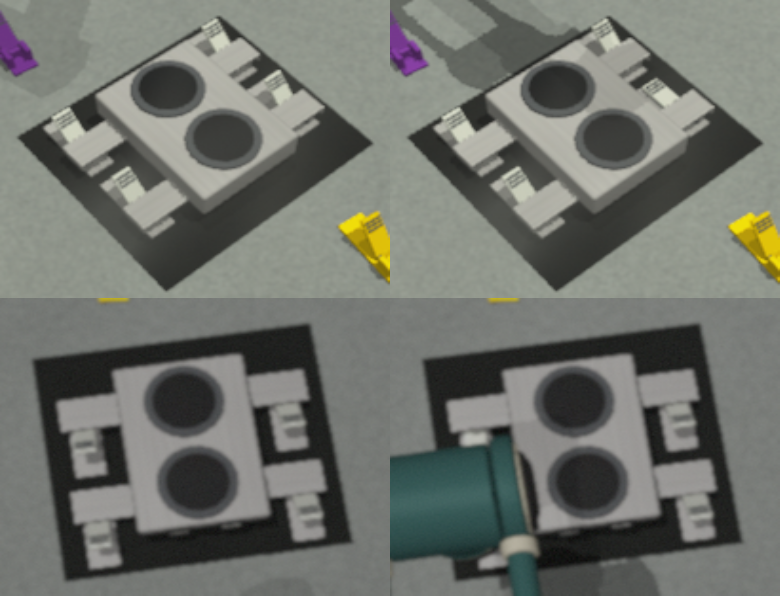

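View pics/scene_end.png

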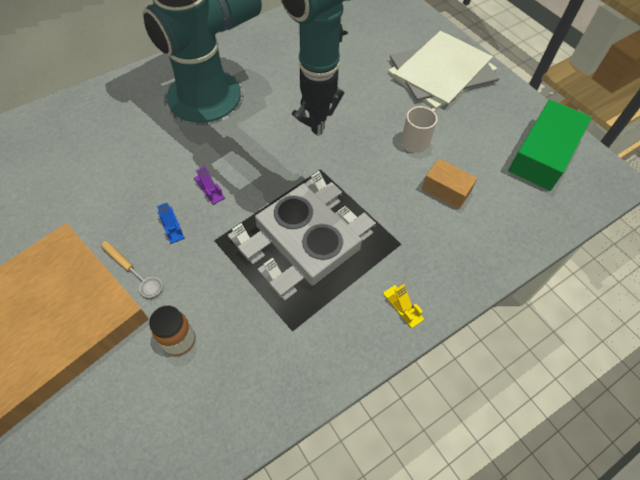

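The RL lever is flat. The other three still slant up, and the warmer and bystanders haven't moved.

```bash
python3 -c "
from rig import *
print(hand_in())"
```

```text
the job is handed in; nothing more can be done
None
```

The rocking lug is the rear left one. I pushed it all the way down, pressed its shim lever flat, and handed the job in at about 16.6 s of the 48 s allowed.

- **Finding the lug:** With closed fingertips, front right held solid at 17 N and rear right at 13 N. Rear left sank about 4 mm at 3 to 8 N, above the 3 to 5 N described. It then stopped hard, and I pushed it to about 20 N. I did not test front left, because the rocker was already found.
- **Pressing the shim:** I pushed the rear left lever straight down until it stopped hard with the fingertips at 19 mm, the given flat height, at about 15 N.
- **Last checks:** The final scene view shows the rear left lever flat and the other three raised. The warmer and the things around it look unmoved, and the arm is clear. In the top view the arm hid the left-side levers, so for those I relied on the scene view alone. I saw no disagreement between the checks.

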